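# Find the key that opens the steel tool box

### The job

The grey steel tool box is locked and one of the three keys in the wooden block fits it; nobody remembers which. Try them in the lock on its top until one turns, turn that one a quarter turn clockwise as far as it goes, then push the lid, which springs up part of the way, fully open so that it leans back on its own; leave the key in the lock. Keep the other keys in the block or on the bench, and leave the other things on the bench where they are.

Things in the scene. Friction and masses are not known exactly. Their poses are not given: they have to be found in the camera images.
- toolbox: grey steel tool box, 240 mm wide (y), 200 deep (x), 96 high, fixed to the bench. Its top is a fixed deck over the front 60 mm, which carries the lock, and behind that a hinged lid. Origin: centre of its underside; z up, x from front to hinge side
- keyhole (a point): mouth of the keyway on the round brass lock plug (32 mm across, face up) in the deck: its centre, 101 mm above the bench, 5 mm proud of the deck. Axes as the tool box. Locked, the slot (5.6 by 21 mm, countersunk to 10 by 25 mm) runs along y; a key goes straight down it, 50 mm, until the foot of its handle sits on the plug. Deck and lid lie flat all round
- lock (a joint): angle of the lock plug: 0 rad locked, growing clockwise seen from above to 1.57 at its stop; it stays where left. The key has some 0.15 to 0.2 rad of play in it. A wrong key goes in as deep but stops the plug dead before it reads 0.35 rad; the right one turns it easily (0.15 N m) to the stop. A key comes out, straight up, only with the plug back at 0. From about 0.9 rad the lid is free
- lid (a joint): opening angle of the lid: 0 rad shut, 1.85 fully open, leaning back. As soon as the lock frees it, sprung pins raise it to about 0.87 rad within a second (front edge then about 0.2 m above the bench); from there it must be pushed up and back at its front edge (about 2 N). Left below 1.57 rad it falls back to 0.87; beyond, it falls open and stays
- lid_edge (a point): middle of the lid's front edge (252 mm long, 4 mm thick), 140 mm from the hinge axis. Shut, it is 94 mm above the bench and 32 mm behind the lock's axis. Axes turn with the lid; shut, as the tool box
- lid_hinge (a point): centre of the lid's hinge axis (along y), at the back of the tool box, 92 mm above the bench. Axes as for the lid edge
- key1_head (a point): handle of a key: black plastic, 16 mm wide, 10 thick, 40 tall (square end). Point: its centre, 20 mm above the handle's foot, 70 above the blade's tip. It starts upright in the block, foot on the block's top. z along the key, blade to -z; y along the width of handle and blade; x through the thickness. Flat steel blade 50 mm long, 19 wide, 3.2 thick, notched, the same after half a turn
- key2_head (a point): handle of a key: black plastic, 16 mm wide, 10 thick, 40 tall (rounded end). Point: its centre, 20 mm above the handle's foot, 70 above the blade's tip. It starts upright in the block, foot on the block's top. z along the key, blade to -z; y along the width of handle and blade; x through the thickness. Flat steel blade 50 mm long, 19 wide, 3.2 thick, notched, the same after half a turn
- key3_head (a point): handle of a key: black plastic, 16 mm wide, 10 thick, 40 tall (two grooves across). Point: its centre, 20 mm above the handle's foot, 70 above the blade's tip. It starts upright in the block, foot on the block's top. z along the key, blade to -z; y along the width of handle and blade; x through the thickness. Flat steel blade 50 mm long, 19 wide, 3.2 thick, notched, the same after half a turn
- key_block: wooden block holding the keys, 56 by 172 by 60 mm, fixed to the bench. Origin: centre of its underside; y along its length, z up. Three slots go through it, 6 by 21.4 mm, long side along y, at y = -52, 0 and 52 mm; the keys stand in them, handles resting on the top. Which key stands in which slot varies
- wrench: loose combination wrench lying on the bench, 160 mm long; leave it
- screwdriver: loose screwdriver lying on the bench, 190 mm long; leave it
- screw_jar: loose glass jar with a steel lid, 64 mm across, 75 mm tall; leave it
- spray_can: loose spray can, 66 mm across, 190 mm tall; leave it
- glue: loose white glue bottle, 56 mm across, 160 mm tall; leave it
- tape_measure: loose tape measure, 62 by 36 by 60 mm; leave it
- mug: loose white mug, 80 mm across, 95 mm tall; leave it

How it is judged:
By the outcome, as a careful person would: the job done as asked, in the order asked, and still so for the second after the job is handed in, with the robot touching nothing.
It also fails if it takes over 72 s, if anything falls off the work surface, if the arm or the gripper's body presses on something with over 40 N, if the wrist force passes 120 N, or if a joint passes its speed limit or range.

### The arm

A 6-joint arm with a two-finger parallel gripper is mounted at the origin on the work surface. World frame = base frame: x ahead of the robot, y to its left, z up, the work surface at z = 0. Lengths are in m, angles in rad, forces in N, time in s.
With the tool pointing down it reaches from about 0.35 to 0.975 m from the base axis. Payload 4.9 kg.
Tool frame: the origin (TCP) lies on the centre line of the jaws, within the pads' length; the fingertips stand 8 mm ahead of it and the grasp point (between the pads) lies 11 mm behind it; z points along the fingers, x is the direction in which the jaws open and shut, and the axes are right-handed (so a half turn about z gives the same grasp; the last joint's range is limited). The gripper opens to 85 mm and grips with 20 to 120 N. Pads are 22 mm wide; open, the fingers measure 114 mm over their backs; the gripper's body (76 mm by 85 mm) begins 54 mm behind the grasp point. The pads swing forward as they close: fully open they stand 13 mm farther back than shut.
Start: joints at [1.201, 0.053, 1.613, -0, 1.476, -0.119], TCP at [0.155, 0.605, 0.239] pointing down, gripper open.
Joint ranges: [-3.01, 3.01], [-1.01, 2.22], [0.06, 2.58], [-1.02, 4.17], [0.09, 2.62], [-3.14, 3.14]. Speed limits (rad/s): [2.57, 2.57, 3.14, 3.14, 3.14, 3.14].

### API

Orientations are given as a rotation vector (axis times angle).
In Python, from workcell import observe, vision, sign_off gives the robot as it stands.
- The arm moves only by the shell command python3 -m handwheel 'ROWS' [FORCE]. ROWS is JSON, a list of rows, each an object of numbers: "x", "y", "z": the shift along the tool's x, y, z in m; "roll": the turn about the tool's z in degrees; "gripper": the closure, from 0 (fully open) to 1 (shut). In form: [{"x": .., "y": .., "z": .., "roll": .., "gripper": ..}, ...]. A call has 1 to 8 rows; each row is the pose to reach, as a shift and turn from the pose commanded when the call began, along the tool's axes at that moment; what a row does not reach only later rows make up. A row lasts 1/8 s, in which the tool goes at most 62.5 mm and 10.7 degrees, less where a joint would pass 70% of its speed; a pose out of reach is approached as far as the arm can. A call with a gripper value outside its range is refused whole. The fingers move at their own pace and stop on an object; FORCE is the grip in N (left out, the last holds). Time passes only in rows, so rows that repeat a pose let the fingers close. It gives the time, the measured TCP pose, the force and the opening at its end, in the units of the state.
- observe(): the state, without advancing time (a new reading comes with each control period).
- vision.camera(name): name is "scene" or "top" or "wrist"; returns a dict with "img" (384x512x3 uint8, red, green, blue), "z_map" (384x512 float32, m along the optical axis (not along the pixel's ray), 0 where there is no reading), "fovy" (degrees; the focal length in pixels is half the picture's height over the tangent of half this angle, whatever the lens; pixels are square), "cx", "cy" (the principal point, pixels), "R" (3x3) and "t" (3): a world point X has camera coordinates R X + t; the wrist camera has in their place "T_tool_cam" (4x4, takes a point from camera to tool coordinates, whose origin is the TCP and whose axes are the tool frame's). Camera axes: x right, y down, z forward; pixel columns grow to the right and rows downward; lengths in m; the calibration is good to about 2 mm. The wrist camera is an equidistant fisheye: a pixel r from the principal point sees the ray r / f radians off the axis. A picture is of the moment at which its call begins: read the wrist's pose just before it.
- sign_off(): hands the job in, once; it reports no verdict.
The state is a dict: "t": time; "qpos": joint angles; "joint_vel": joint speeds; "joint_efforts": joint torques, N m; "tool_pos": TCP position; "eef_rot": TCP orientation; "wrist_force": force on the tool from outside, world axes, zero at the start; "moment": the same for the moment, N m; "width": opening from 0.0 (shut) to 1.0 (fully open).
Only numpy, scipy, OpenCV 4.12 (cv2) and the standard library are available. Lean on these libraries where they do the work, as an engineer would, in place of code of your own. Each camera call takes 0.05 s, during which the arm holds its last target.

## Working session

There is one attempt and no reset: what is moved stays moved. The work goes in short steps, Python scripts to look and compute and a shell command to move; the robot and the scene stay as the last step left them, time stands still between calls to the robot, and variables do not carry over. Pictures are saved under pics/ and viewed, and the job is handed in when it is done.

```bash
ls; mkdir -p pics
python3 - <<'E'
from workcell import observe, vision
import cv2,numpy as np,pickle
s=observe();print(s)
for n in ["scene","top","wrist"]:
    c=vision.camera(n);pickle.dump((c,s),open(f"pics/{n}0.pkl","wb"))
    cv2.imwrite(f"pics/{n}0.png",c["img"][:,:,::-1])
    print(n,c["fovy"],c["cx"],c["cy"],c.get("R"),c.get("t"),c.get("T_tool_cam"))
E
```

```text
pics
{'t': 0.0, 'qpos': array([ 1.20101561e+00,  5.33095805e-02,  1.61428872e+00,  1.15980686e-05,
        1.47599531e+00, -1.18979321e-01]), 'joint_vel': array([-0.00172613, -0.00168158, -0.00115889,  0.00126845, -0.00351322,
       -0.0002622 ]), 'joint_efforts': array([ 1.92663215e-04, -3.93698072e+01, -3.70165980e+01, -1.54681502e-04,
        7.30950764e-03, -8.22176077e-06]), 'tool_pos': array([0.15487732, 0.60488415, 0.23809547]), 'eef_rot': array([ 2.48103255,  1.92552926, -0.00270267]), 'wrist_force': array([ 0.30582975,  1.14673832, -0.6397834 ]), 'moment': array([0.0076199 , 0.02350139, 0.01928466]), 'width': 1.000270458734942}
scene 44.54888949342988 252.42145274567136 190.18095285070086 [[ 0.28412283  0.95873592 -0.00998296]
 [ 0.62408129 -0.19283178 -0.75719115]
 [-0.72787139  0.20890511 -0.65311706]] [-0.14979071 -0.2795528   1.81892075] None
top 54.67175163535456 250.76200660854218 192.0922023472996 [[ 0.0140707  -0.99970444  0.01982564]
 [-0.99118408 -0.01655769 -0.13145326]
 [ 0.13174268 -0.01780122 -0.9911241 ]] [-0.0135511   0.54568452  1.23966849] None
wrist 65.70646984690485 250.220926552328 194.54416896051356 None None [[ 9.99998853e-01 -8.51180756e-04  1.25261328e-03  1.01825464e-03]
 [ 4.32742644e-04  9.53223319e-01  3.02266633e-01 -7.74893920e-02]
 [-1.45130373e-03 -3.02265744e-01  9.53222594e-01 -1.34782968e-01]
 [ 0.00000000e+00  0.00000000e+00  0.00000000e+00  1.00000000e+00]]
```

View pics/scene0.png

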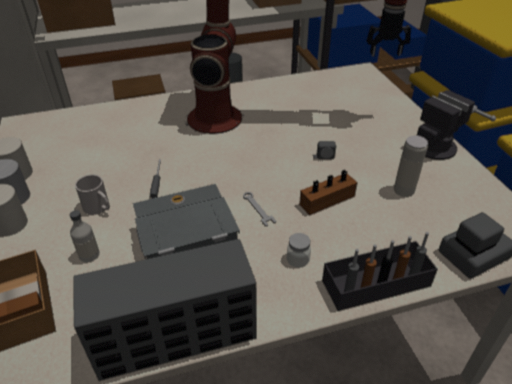

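View pics/top0.png

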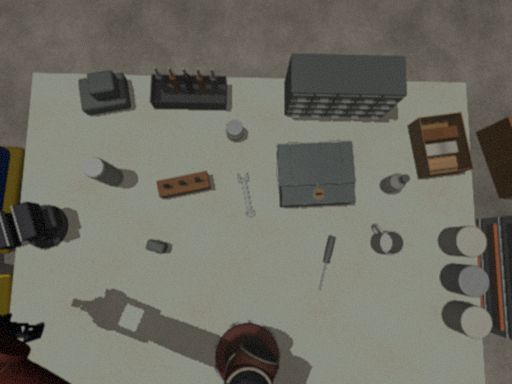

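View pics/wrist0.png

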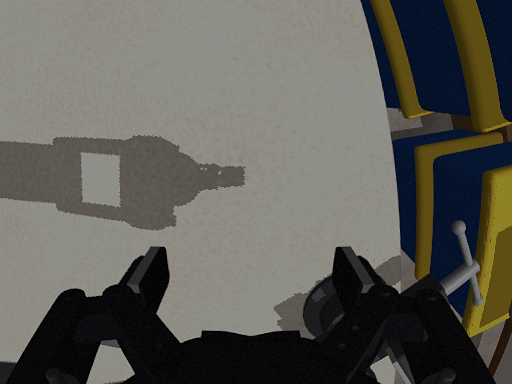

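```bash
cat > h.py <<'E'
import numpy as np,cv2,pickle
from scipy.spatial.transform import Rotation as Ro
def f(c): return c["img"].shape[0]/2/np.tan(np.radians(c["fovy"])/2)
def ray(c,u,v,fish):
    x=(u-c["cx"])/f(c);y=(v-c["cy"])/f(c)
    if not fish: return np.array([x,y,1.])
    th=np.hypot(x,y); 
    return np.array([x/th*np.sin(th),y/th*np.sin(th),np.cos(th)]) if th>1e-9 else np.array([0,0,1.])
def pose(c,s=None):
    "camera->world R,t"
    if "T_tool_cam" in c and c["T_tool_cam"] is not None:
        T=np.eye(4);T[:3,:3]=Ro.from_rotvec(s["eef_rot"]).as_matrix();T[:3,3]=s["tool_pos"]
        T=T@np.array(c["T_tool_cam"]);return T[:3,:3],T[:3,3],True
    R=np.array(c["R"]);return R.T,-R.T@np.array(c["t"]),False
def onz(c,u,v,z,s=None):
    R,t,fi=pose(c,s);d=R@ray(c,u,v,fi);return t+d*(z-t[2])/d[2]
def proj(c,X,s=None):
    R,t,fi=pose(c,s);p=R.T@(np.array(X)-t)
    if fi:
        r=np.hypot(p[0],p[1]);th=np.arctan2(r,p[2]);return c["cx"]+f(c)*th*p[0]/r,c["cy"]+f(c)*th*p[1]/r
    return c["cx"]+f(c)*p[0]/p[2],c["cy"]+f(c)*p[1]/p[2]
def cloud(c,s=None):
    R,t,fi=pose(c,s);z=c["z_map"];H,W=z.shape;u,v=np.meshgrid(np.arange(W),np.arange(H))
    x=(u-c["cx"])/f(c);y=(v-c["cy"])/f(c)
    if fi:
        th=np.hypot(x,y)+1e-9;k=np.tan(th)/th;x=x*k;y=y*k
    return np.stack([x*z,y*z,z],-1)@R.T+t
def load(n): return pickle.load(open(f"pics/{n}.pkl","rb"))
def grab(n,tag):
    from workcell import observe,vision
    s=observe();c=vision.camera(n);pickle.dump((c,s),open(f"pics/{n}{tag}.pkl","wb"))
    cv2.imwrite(f"pics/{n}{tag}.png",c["img"][:,:,::-1]);return c,s
def crop(c,x0,y0,x1,y1,k,name):
    im=cv2.resize(c["img"][y0:y1,x0:x1,::-1],None,fx=k,fy=k,interpolation=cv2.INTER_CUBIC)
    im=cv2.convertScaleAbs(im,alpha=1.6,beta=10)
    st=10
    for u in range((x0+st-1)//st*st,x1,st):
        cv2.putText(im,str(u),((u-x0)*k,9),0,.32,(0,255,255),1) if u%20==0 else None; cv2.line(im,((u-x0)*k,10),((u-x0)*k,15),(0,255,255),1)
    for v in range((y0+st-1)//st*st,y1,st):
        cv2.putText(im,str(v),(0,(v-y0)*k+4),0,.32,(0,255,255),1)
    cv2.imwrite(f"pics/{name}.png",im)
def tool(s,X):
    "world point in tool axes from TCP"
    return Ro.from_rotvec(s["eef_rot"]).inv().apply(np.array(X)-s["tool_pos"])
E
python3 - <<'E'
from h import *
c,s=load("top0");crop(c,145,130,365,220,3,"tc");P=cloud(c)
for u,v in [(184,184),(316,165),(319,193),(316,195),(250,250),(150,160),(290,150)]:print(u,v,P[v,u].round(3))
c,s=load("scene0");crop(c,130,165,370,245,3,"sc")
E
```

```text
184 184 [0.564 0.218 0.078]
316 165 [ 0.632 -0.219  0.097]
319 193 [ 0.537 -0.226  0.105]
316 195 [ 0.532 -0.218  0.097]
250 250 [ 0.348 -0.006  0.002]
150 160 [0.659 0.354 0.001]
290 150 [ 0.68  -0.132  0.101]
```

View pics/tc.png

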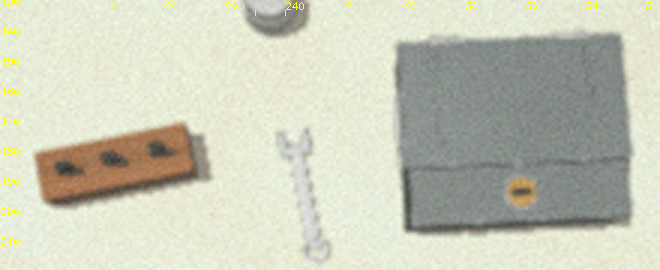

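View pics/sc.png

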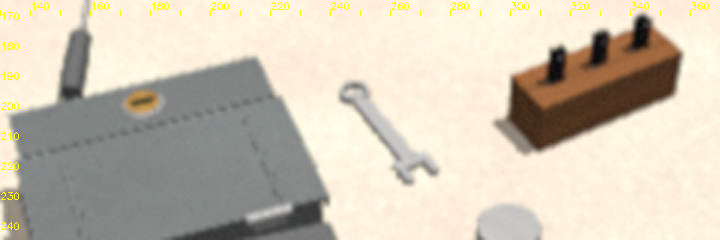

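Run:
```python
from h import *
c,s=load("top0")
q=lambda u,v:(145+u/3,130+v/3)
print("block",[onz(c,*q(*p),.06).round(3) for p in [(36,153),(186,123),(196,160),(46,194)]])
print("box",[onz(c,*q(*p),.096).round(3) for p in [(398,44),(620,35),(630,215),(408,226)]])
print("seam",[onz(c,*q(*p),.096).round(3) for p in [(406,169),(628,158)]])
print("lock",onz(c,*q(521,192),.101).round(3))
P=cloud(c)
print("cabinet",P[60:80,300:400].reshape(-1,3).mean(0).round(3),P[50:125,285:410,2].max(), P[50:125,285:410,0].min())
s=load("wrist0")[1]
b=[onz(c,*q(*p),.06) for p in [(36,153),(186,123),(196,160),(46,194)]]
m=np.mean(b,0);print("mean",m,tool(s,m),Ro.from_rotvec(s["eef_rot"]).as_matrix().round(3))
```

```text
block [array([0.575, 0.311, 0.06 ]), array([0.612, 0.145, 0.06 ]), array([0.57 , 0.132, 0.06 ]), array([0.529, 0.298, 0.06 ])]
box [array([ 0.699, -0.092,  0.096]), array([ 0.714, -0.34 ,  0.096]), array([ 0.512, -0.346,  0.096]), array([ 0.496, -0.103,  0.096])]
seam [array([ 0.559, -0.101,  0.096]), array([ 0.575, -0.346,  0.096])]
lock [ 0.535 -0.226  0.101]
cabinet [ 0.91  -0.302  0.217] 1.300665987546493 0.3777472366417817
mean [0.57159741 0.22157276 0.06      ] [-0.26754275  0.49885756  0.17850281] [[ 0.248  0.969 -0.001]
 [ 0.969 -0.248 -0.002]
 [-0.002 -0.    -1.   ]]
```

```bash
python3 -m handwheel '[{"x":-0.2675,"y":0.499,"z":-0.02,"roll":62.7,"gripper":0},{"x":-0.2675,"y":0.499,"z":-0.02,"roll":62.7,"gripper":0},{"x":-0.2675,"y":0.499,"z":-0.02,"roll":62.7,"gripper":0},{"x":-0.2675,"y":0.499,"z":-0.02,"roll":62.7,"gripper":0},{"x":-0.2675,"y":0.499,"z":-0.02,"roll":62.7,"gripper":0},{"x":-0.2675,"y":0.499,"z":-0.02,"roll":62.7,"gripper":0},{"x":-0.2675,"y":0.499,"z":-0.02,"roll":62.7,"gripper":0},{"x":-0.2675,"y":0.499,"z":-0.02,"roll":62.7,"gripper":0}]' 60; python3 -c "
from workcell import observe
from h import *
s=observe();print(tool(s,[.5716,.2216,.26]),Ro.from_rotvec(s['eef_rot']).as_matrix()[:,0],s['qpos'])"
```

```text
t: 1.15
tool_pos: [0.5243, 0.2658, 0.2568]
eef_rot: [-3.121, -0.354, 0.0]
wrist_force: [0.3, 1.2, 0.5]
width: 0.998
[ 0.03626582  0.05365007 -0.00321675] [ 9.74671355e-01  2.23641993e-01 -9.80356814e-05] [ 3.42530480e-01 -4.50052870e-02  1.68172594e+00  2.19168276e-04
  1.50494501e+00  1.16966544e-01]
```

```bash
python3 -m handwheel '[{"x":0.036,"y":0.054,"z":0},{"x":0.036,"y":0.054,"z":0},{"x":0.036,"y":0.054,"z":0},{"x":0.036,"y":0.054,"z":0}]'; python3 -c "
from h import *
c,s=grab('wrist','1');crop(c,100,20,400,240,2,'w1c')
print(s['tool_pos'],Ro.from_rotvec(s['eef_rot']).as_matrix()[:,0],s['joint_vel'].round(3))"
```

```text
[0.52425388 0.26578121 0.256798  ] [ 9.74671355e-01  2.23641993e-01 -9.80356814e-05] [-0.787  0.363 -0.375  0.002  0.009 -0.782]$[0]: bad value
```

View pics/wrist1.png

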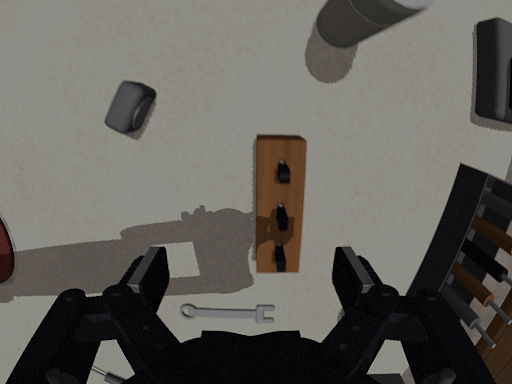

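```bash
python3 -m handwheel '[{"x":0.01,"y":0.03,"z":0,"roll":0,"gripper":0},{"x":0.01,"y":0.03,"z":0,"roll":0,"gripper":0},{"x":0.01,"y":0.03,"z":0,"roll":0,"gripper":0},{"x":0.01,"y":0.03,"z":0,"roll":0,"gripper":0}]'; python3 -c "
from h import *
c,s=grab('wrist','2');crop(c,200,60,360,250,4,'w2c')
print(s['tool_pos'],Ro.from_rotvec(s['eef_rot']).as_matrix()[:,0],s['joint_vel'].round(3))"
```

```text
t: 1.7
tool_pos: [0.5389, 0.2414, 0.2569]
eef_rot: [-3.121, -0.356, 0.0]
wrist_force: [-0.4, 0.2, -0.4]
width: 0.997
[0.53890319 0.24140478 0.25687317] [ 9.74319723e-01  2.25168887e-01 -2.24379255e-04] [ 0.    -0.    -0.003 -0.001 -0.001 -0.001]
```

View pics/w2c.png

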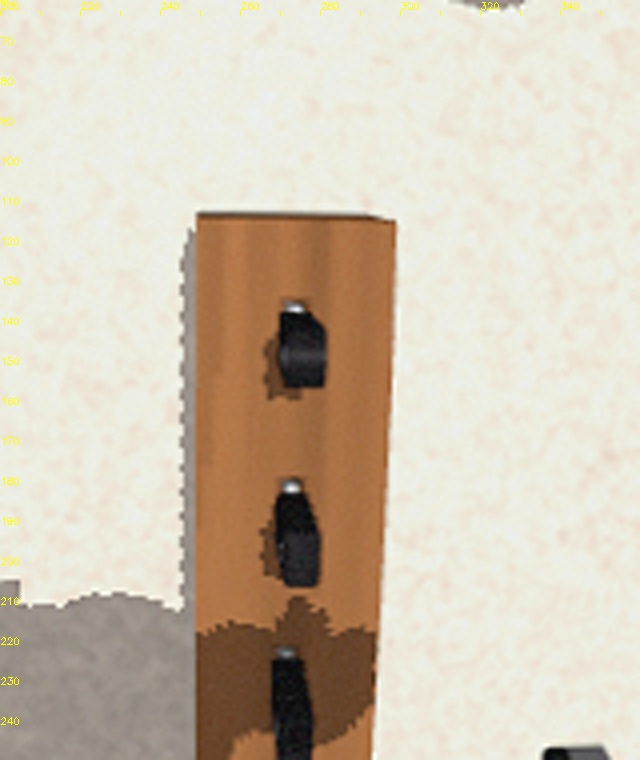

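Run:
```python
from h import *
c,s=load("wrist2")
A=onz(c,249,113.5,.06,s);B=onz(c,299,115.5,.06,s);L=onz(c,249,245,.06,s);Rr=onz(c,293,249,.06,s)
print(A,B,L,Rr,np.linalg.norm((A-B)[:2]))
for a,b in[(L,A),(Rr,B)]:print("yaw",np.degrees(np.arctan2(*(b-a)[1::-1]))-90)
print("AB", np.degrees(np.arctan2(*(B-A)[1::-1])))
# key heads tops z=.1 : bottom edges/centres
for u,v in[(275.5,150.5),(274.5,197.5)]:print("key top",onz(c,u,v,.1,s))
P=cloud(c,s)
for u,v in[(276,149),(275,198),(272,235),(260,170)]:print(P[v,u].round(4))
```

```text
[0.52292945 0.30684214 0.06      ] [0.57746572 0.31793655 0.06      ] [0.55865457 0.1511577  0.06      ] [0.61431002 0.15759244 0.06      ] 0.05565331600995592
yaw 12.923994073658406
yaw 12.940935189091817
AB 11.498871484962871
key top [0.55657818 0.27842024 0.1       ]
key top [0.56762776 0.23066361 0.1       ]
[0.5566 0.2801 0.101 ]
[0.5683 0.2302 0.0997]
[0.5774 0.1848 0.0912]
[0.5495 0.2472 0.0607]
```

Run:
```python
from h import *
from workcell import observe
s=observe()
for p in [(.5578,.2793),(.5694,.2286),(.5810,.1779)]:print(tool(s,[*p,.15]))
```

```text
[ 0.02691803 -0.03265928  0.10692152]
[0.02679717 0.01935067 0.10691239]
[0.0266763  0.07136062 0.10690325]
```

```bash
python3 -m handwheel '[{"x":0.027,"y":-0.0327,"z":0.04,"roll":0,"gripper":0},{"x":0.027,"y":-0.0327,"z":0.08,"roll":0,"gripper":0},{"x":0.027,"y":-0.0327,"z":0.107,"roll":0,"gripper":0},{"x":0.027,"y":-0.0327,"z":0.107,"roll":0,"gripper":0},{"x":0.027,"y":-0.0327,"z":0.107,"roll":0,"gripper":0}]'; python3 -c "
from h import *
c,s=grab('wrist','3');crop(c,180,150,340,300,4,'w3c')
print(s['tool_pos'],Ro.from_rotvec(s['eef_rot']).as_matrix()[:,0],s['joint_vel'].round(3))
for p in [(.5578,.2793),(.5694,.2286),(.5810,.1779)]:print(proj(c,[*p,.1],s),proj(c,[*p,.06],s))
"
```

```text
t: 2.38
tool_pos: [0.5591, 0.279, 0.1515]
eef_rot: [-3.121, -0.355, -0.003]
wrist_force: [0.2, 0.2, 0.1]
width: 1.001
[0.55913235 0.27897885 0.15154904] [0.97451173 0.22432623 0.00215187] [-0.004 -0.015 -0.02   0.001 -0.004  0.   ]
(np.float64(247.6354612914047), np.float64(221.1132777262325)) (np.float64(247.89605801274308), np.float64(201.98560063072898))
(np.float64(247.8278197043), np.float64(284.467923783262)) (np.float64(248.0187128357632), np.float64(258.39637032338334))
(np.float64(248.03340763836982), np.float64(333.4640194583669)) (np.float64(248.1625009086916), np.float64(304.8166148720004))
```

View pics/w3c.png

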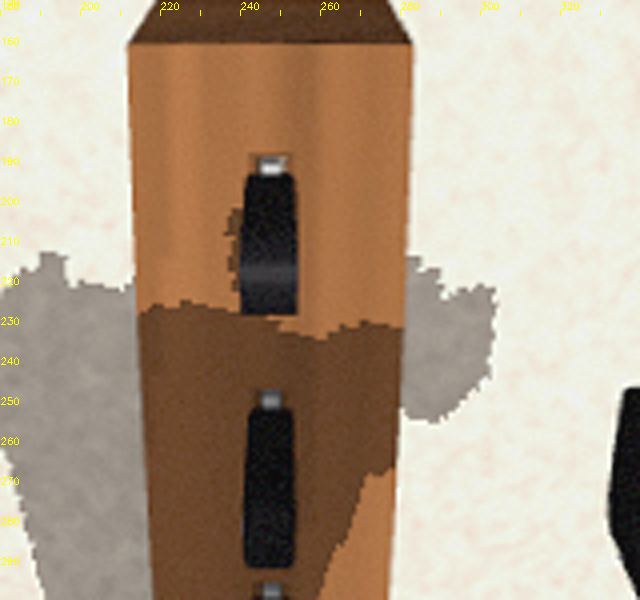

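Run:
```python
from h import *
c,s=load("wrist3")
yd=np.array([-.2233,.9748])
for p in [(.5578,.2793),(.5694,.2286)]:
  p=np.array(p)
  for d,z in[(-.008,.1),(.008,.1),(.008,.06),(.0095,.06),(.0107,.06)]:print(p,d,z,np.round(proj(c,[*(p+d*yd),z],s),1))
print("end",np.round(proj(c,[*(np.array([.5694,.2286])+.086*yd),.06],s),1))
P=cloud(c,s);print(P[222,247],P[280,247], P[170,247])
```

```text
[0.5578 0.2793] -0.008 0.1 [247.7 231.8]
[0.5578 0.2793] 0.008 0.1 [247.6 210.1]
[0.5578 0.2793] 0.008 0.06 [247.9 192.5]
[0.5578 0.2793] 0.0095 0.06 [247.9 190.7]
[0.5578 0.2793] 0.0107 0.06 [247.9 189.2]
[0.5694 0.2286] -0.008 0.1 [247.9 292.9]
[0.5694 0.2286] 0.008 0.1 [247.8 275.7]
[0.5694 0.2286] 0.008 0.06 [248.  250.4]
[0.5694 0.2286] 0.0095 0.06 [248.  248.8]
[0.5694 0.2286] 0.0107 0.06 [248.  247.6]
end [247.8 160.4]
[0.55757429 0.27832335 0.09940857] [0.56782455 0.23279374 0.10048518] [0.55127327 0.30485225 0.06008069]
```

Run:
```python
from h import *
from workcell import observe
s=observe();print(s['tool_pos']);print(tool(s,[.5575,.2793,.076]))
```

```text
[0.55954223 0.27900327 0.15223673]
[-0.00218059 -0.00071504  0.07623012]
```

```bash
python3 -m handwheel '[{"x":-0.002,"y":-0.0005,"z":0.03,"roll":0,"gripper":0},{"x":-0.002,"y":-0.0005,"z":0.05,"roll":0,"gripper":0},{"x":-0.002,"y":-0.0005,"z":0.06,"roll":0,"gripper":0},{"x":-0.002,"y":-0.0005,"z":0.06,"roll":0,"gripper":0},{"x":-0.002,"y":-0.0005,"z":0.06,"roll":0,"gripper":0}]';python3 - <<'E'
from h import *
from workcell import observe
for i in range(2):
  c,s=grab('wrist','4')
  print(s['tool_pos'],s['joint_vel'].round(3));print(tool(s,[.5575,.2793,.076]))
crop(c,180,150,340,300,4,'w4c')
E
```

```text
t: 3.05
tool_pos: [0.5573, 0.2786, 0.0911]
eef_rot: [-3.121, -0.354, -0.003]
wrist_force: [-0.5, -0.3, 0.1]
width: 1.001
[0.55729445 0.27861946 0.09107275] [-0.    -0.005 -0.003  0.001 -0.002 -0.001]
[ 0.0003261  -0.00061474  0.01507345]
[0.55732635 0.27866963 0.09117876] [-0.    -0.002 -0.    -0.     0.     0.002]
[ 0.00028079 -0.00057236  0.01517946]
```

View pics/wrist4.png

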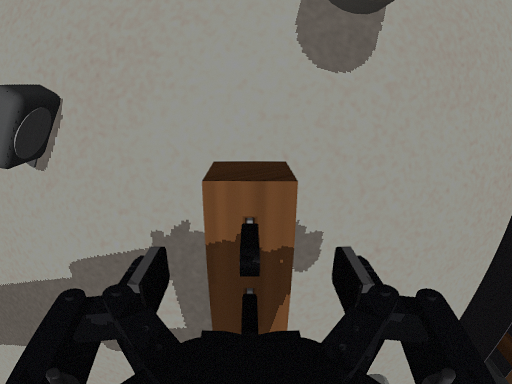

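```bash
python3 -m handwheel '[{"x":0.0003,"y":-0.0006,"z":0.015,"roll":0,"gripper":0},{"x":0.0003,"y":-0.0006,"z":0.015,"roll":0,"gripper":0},{"x":0.0003,"y":-0.0006,"z":0.015,"roll":0,"gripper":1},{"x":0.0003,"y":-0.0006,"z":0.015,"roll":0,"gripper":1},{"x":0.0003,"y":-0.0006,"z":0.015,"roll":0,"gripper":1},{"x":0.0003,"y":-0.0006,"z":0.015,"roll":0,"gripper":1},{"x":0.0003,"y":-0.0006,"z":0.015,"roll":0,"gripper":1},{"x":0.0003,"y":-0.0006,"z":0.015,"roll":0,"gripper":1}]' 60;python3 - <<'E'
from h import *
c,s=grab('wrist','5')
print(s['tool_pos'],s['joint_vel'].round(3),s['width'],s['wrist_force'])
E
```

```text
t: 4.15
tool_pos: [0.5569, 0.2791, 0.0753]
eef_rot: [-3.122, -0.354, -0.001]
wrist_force: [0.6, -0.8, 1.3]
width: 0.106
[0.55690865 0.27911318 0.07530356] [ 0.002 -0.002 -0.001  0.     0.001  0.   ] 0.10557182750587966 [ 0.60790836 -0.77081463  1.34536358]
```

View pics/wrist5.png

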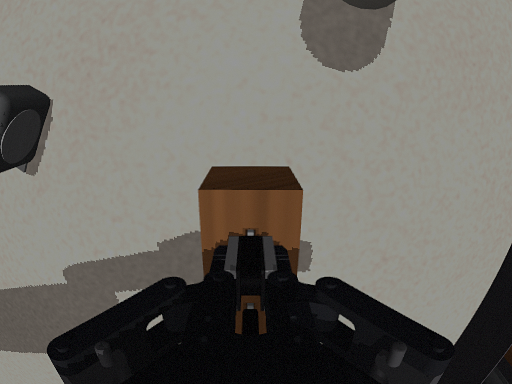

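```bash
python3 - <<'E'
from h import *
from workcell import observe
s=observe();print(tool(s,[.533,-.271,.20]))
E
python3 -m handwheel '[{"x":0,"y":0,"z":-0.03,"roll":0,"gripper":1},{"x":0,"y":0,"z":-0.07,"roll":0,"gripper":1},{"x":0,"y":0,"z":-0.125,"roll":0,"gripper":1},{"x":0,"y":0,"z":-0.125,"roll":0,"gripper":1},{"x":0,"y":0,"z":-0.125,"roll":0,"gripper":1}]' 60
```

```text
[-0.14627905  0.53080196 -0.12483659]
t: 4.82
tool_pos: [0.5563, 0.2789, 0.1992]
eef_rot: [3.121, 0.354, -0.001]
wrist_force: [-0.4, 0.0, -2.2]
width: 0.107
```

```bash
python3 -m handwheel '[{"x":-0.146,"y":0.531,"z":0,"roll":9.2,"gripper":1},{"x":-0.146,"y":0.531,"z":0,"roll":9.2,"gripper":1},{"x":-0.146,"y":0.531,"z":0,"roll":9.2,"gripper":1},{"x":-0.146,"y":0.531,"z":0,"roll":9.2,"gripper":1},{"x":-0.146,"y":0.531,"z":0,"roll":9.2,"gripper":1},{"x":-0.146,"y":0.531,"z":0,"roll":9.2,"gripper":1},{"x":-0.146,"y":0.531,"z":0,"roll":9.2,"gripper":1},{"x":-0.146,"y":0.531,"z":0,"roll":9.2,"gripper":1}]' 60
python3 - <<'E'
from h import *
from workcell import observe
s=observe();print(tool(s,[.533,-.271,.20]),Ro.from_rotvec(s['eef_rot']).as_matrix()[:,0],s['joint_vel'].round(3))
E
```

```text
t: 5.82
tool_pos: [0.5337, -0.2218, 0.197]
eef_rot: [-3.137, -0.102, 0.006]
wrist_force: [0.3, 0.8, -1.1]
width: 0.109
[-0.00390492  0.04904575 -0.00313662] [ 0.99788666  0.06487772 -0.00361965] [-0.801  0.362 -0.35   0.004 -0.015 -0.796]
```

```bash
python3 -m handwheel '[{"x":0,"y":0.03,"z":0,"roll":0,"gripper":1},{"x":0,"y":0.03,"z":0,"roll":0,"gripper":1},{"x":0,"y":0.03,"z":0,"roll":0,"gripper":1},{"x":0,"y":0.03,"z":0,"roll":0,"gripper":1}]' 60
python3 - <<'E'
from h import *
c,s=grab('wrist','6');crop(c,170,90,330,290,3,'w6c')
print(s['tool_pos'],Ro.from_rotvec(s['eef_rot']).as_matrix()[:,0],s['joint_vel'].round(3))
E
```

```text
t: 6.32
tool_pos: [0.5371, -0.249, 0.1991]
eef_rot: [-3.139, -0.105, 0.002]
wrist_force: [-0.4, 0.8, -0.1]
width: 0.105
[ 0.53711867 -0.2490366   0.1990535 ] [ 0.99778043  0.06657938 -0.00118302] [ 0.002 -0.007 -0.008 -0.003  0.    -0.001]
```

View pics/w6c.png

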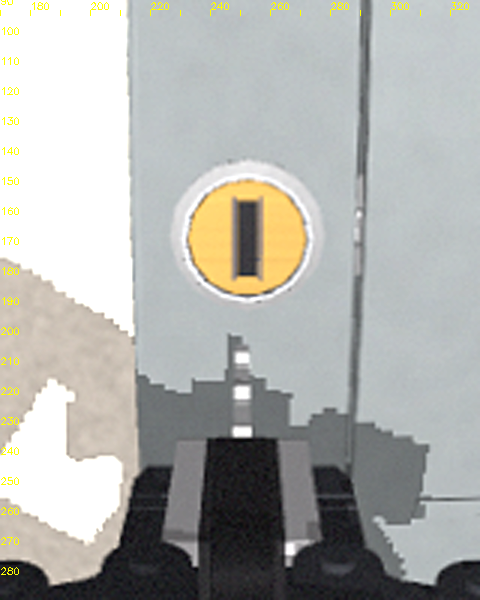

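View pics/wrist6.png

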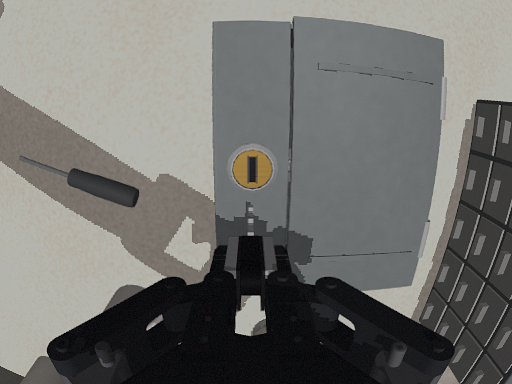

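Run:
```python
from h import *
c,s=load("wrist6")
R=Ro.from_rotvec(s["eef_rot"])
w=lambda p:R.apply(p)+s["tool_pos"]
for p in[(0,-.0095,.0653),(0,.0095,.0653),(0,-.0095,.04),(.0016,-.0095,.0653),(0,-.008,.0153)]:print(p,np.round(proj(c,w(p),s),1))
L=onz(c,252.3,169.3,.101,s);print("lock",L,tool(s,L))
for u,v in[(252.3,155.7),(252.3,183.3)]:print(onz(c,u,v,.101,s))
circ=[onz(c,170+a/3,90+b/3,.101,s) for a,b in[(188,238),(307,238),(247,180),(247,296)]];print(circ[1]-circ[0],circ[3]-circ[2],(circ[0]+circ[1])/2,(circ[2]+circ[3])/2)
# seam direction
for pts in([(290,100),(287.5,240)],[(213,90),(214.5,210)]):
  a,b=[onz(c,*p,.096,s) for p in pts];d=a-b;print("yaw",np.degrees(np.arctan2(-d[0],d[1])),a,b)
print("tool yaw",np.degrees(np.arctan2(*R.as_matrix()[1::-1,0])))
```

```text
(0, -0.0095, 0.0653) [249.9 202.2]
(0, 0.0095, 0.0653) [249.9 226.7]
(0, -0.0095, 0.04) [249.9 215.2]
(0.0016, -0.0095, 0.0653) [252.1 202.2]
(0, -0.008, 0.0153) [249.9 234. ]
lock [ 0.53717617 -0.22277981  0.101     ] [ 0.00192153 -0.0260881   0.09807971]
[ 0.53642546 -0.21172555  0.101     ]
[ 0.53796764 -0.23439796  0.101     ]
[0.03177878 0.00212517 0.        ] [ 0.00216255 -0.03178056  0.        ] [ 0.5373433  -0.22276527  0.101     ] [ 0.53722281 -0.22303629  0.101     ]
yaw 4.6571390164195 [ 0.56323779 -0.16528987  0.096     ] [ 0.57306207 -0.28588963  0.096     ]
yaw 3.058622145064287 [ 0.50200958 -0.16133561  0.096     ] [ 0.50736313 -0.26152606  0.096     ]
tool yaw 3.8175438885013477
```

```bash
python3 -m handwheel '[{"x":0.0017,"y":-0.0259,"z":0,"roll":0,"gripper":1},{"x":0.0017,"y":-0.0259,"z":0.027,"roll":0,"gripper":1},{"x":0.0017,"y":-0.0259,"z":0.027,"roll":0,"gripper":1},{"x":0.0017,"y":-0.0259,"z":0.027,"roll":0,"gripper":1}]' 60
python3 - <<'E'
from h import *
c,s=grab('wrist','7');crop(c,190,150,310,270,5,'w7c')
print(s['tool_pos'],Ro.from_rotvec(s['eef_rot']).as_matrix()[:,0],s['joint_vel'].round(3),tool(s,[.5373,-.2229,.1163]))
E
```

```text
t: 6.88
tool_pos: [0.5376, -0.2242, 0.1736]
eef_rot: [3.14, 0.103, 0.001]
wrist_force: [-0.7, -0.1, 0.3]
width: 0.106
[ 0.53760344 -0.22423359  0.17359256] [9.97843936e-01 6.56297722e-02 4.61074875e-04] [-0.007 -0.006 -0.017 -0.001 -0.003  0.   ] [-0.00024168 -0.00136847  0.05729203]
```

View pics/w7c.png

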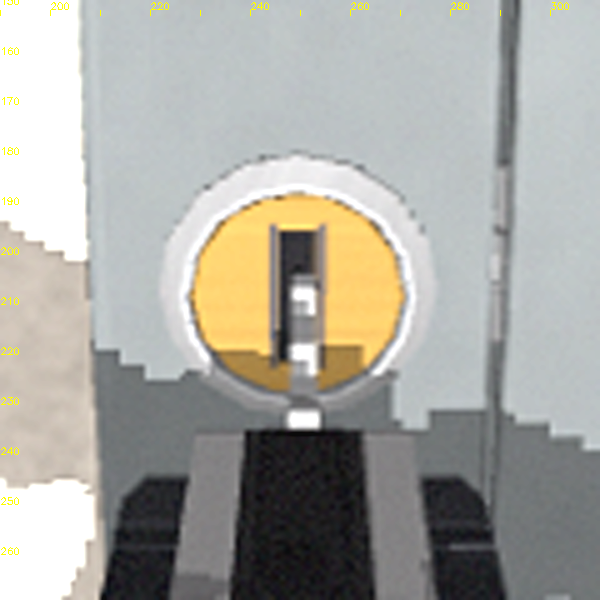

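Run:
```python
from h import *
c,s=load("wrist7")
R=Ro.from_rotvec(s["eef_rot"])
w=lambda p:R.apply(p)+s["tool_pos"]
for p in[(0,-.011,.008),(.01,-.011,.008),(0,-.0095,.0653),(0,-.008,.0153),(0,-.0095,.0153),(0,-.0095,.0583),(0,-.0075,.0653)]:print(p,np.round(proj(c,w(p),s),1))
a=np.array([.5373,-.2229]);yd=np.array([-.0666,.9978]);xd=np.array([.9978,.0666])
for d in(.0105,-.0105,.0125,.016,-.016):print(d,np.round(proj(c,[*(a+d*yd),.101],s),1))
for d in(.016,-.016):print(d,np.round(proj(c,[*(a+d*xd),.101],s),1))
crop(c,225,185,275,245,12,"w7d")
```

```text
(0, -0.011, 0.008) [249.9 234.7]
(0.01, -0.011, 0.008) [268.7 234.6]
(0, -0.0095, 0.0653) [249.9 202.2]
(0, -0.008, 0.0153) [249.9 234. ]
(0, -0.0095, 0.0153) [249.9 231.5]
(0, -0.0095, 0.0583) [249.9 205.5]
(0, -0.0075, 0.0653) [249.9 204.8]
0.0105 [249.6 195.9]
-0.0105 [249.6 222.3]
0.0125 [249.5 193.3]
0.016 [249.5 188.7]
-0.016 [249.6 229. ]
0.016 [271.1 209.3]
-0.016 [228.1 209.3]
```

View pics/w7d.png

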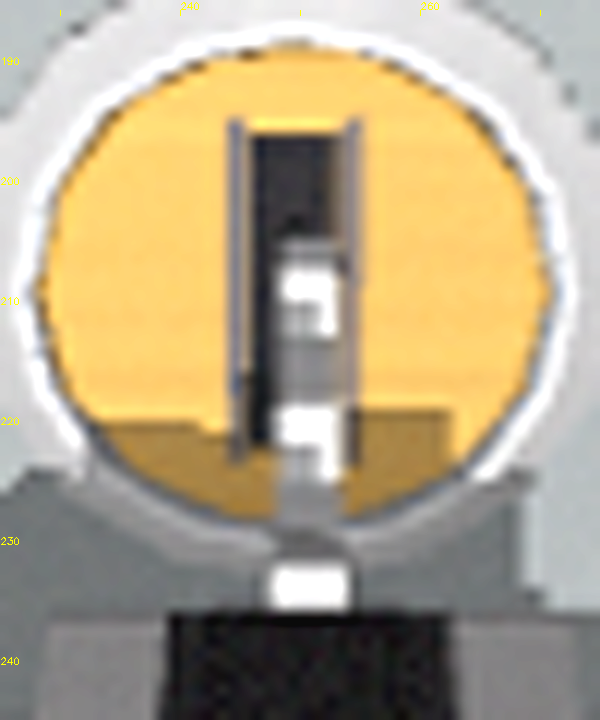

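```bash
python3 -m handwheel '[{"x":-0.0007,"y":-0.0018,"z":0,"roll":0,"gripper":1},{"x":-0.0007,"y":-0.0018,"z":0.004,"roll":0,"gripper":1},{"x":-0.0007,"y":-0.0018,"z":0.008,"roll":0,"gripper":1},{"x":-0.0007,"y":-0.0018,"z":0.012,"roll":0,"gripper":1},{"x":-0.0007,"y":-0.0018,"z":0.014,"roll":0,"gripper":1},{"x":-0.0007,"y":-0.0018,"z":0.014,"roll":0,"gripper":1}]' 60
python3 - <<'E'
from h import *
c,s=grab('wrist','8');crop(c,225,185,285,245,10,'w8d')
print(s['tool_pos'],s['wrist_force'],s['moment'],tool(s,[.5373,-.2229,.1163]))
E
```

```text
t: 7.68
tool_pos: [0.5364, -0.2227, 0.1586]
eef_rot: [-3.14, -0.102, 0.001]
wrist_force: [-0.3, -0.3, -1.1]
width: 0.102
[ 0.53635007 -0.2226838   0.15858341] [-0.31437894 -0.28394797 -1.1090783 ] [ 0.04879902 -0.00691724 -0.03154941] [0.00095678 0.00029206 0.0422828 ]
```

View pics/w8d.png

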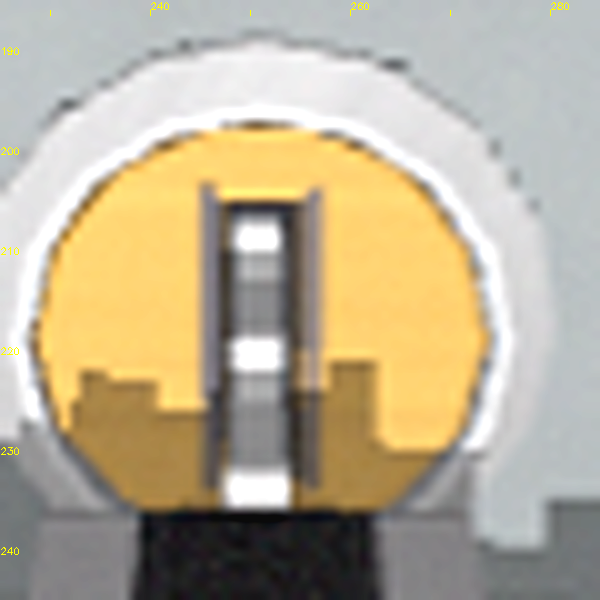

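```bash
python3 -m handwheel '[{"x":0.0002,"y":0,"z":0.008,"roll":0,"gripper":1},{"x":0.0002,"y":0,"z":0.016,"roll":0,"gripper":1},{"x":0.0002,"y":0,"z":0.024,"roll":0,"gripper":1},{"x":0.0002,"y":0,"z":0.032,"roll":0,"gripper":1},{"x":0.0002,"y":0,"z":0.038,"roll":0,"gripper":1},{"x":0.0002,"y":0,"z":0.041,"roll":0,"gripper":1},{"x":0.0002,"y":0,"z":0.041,"roll":0,"gripper":1}]' 60
python3 - <<'E'
from h import *
c,s=grab('wrist','9');crop(c,200,150,300,250,6,'w9d')
print(s['tool_pos'],s['wrist_force'],s['moment'],s['qpos'])
E
```

```text
t: 8.6
tool_pos: [0.5367, -0.2227, 0.1178]
eef_rot: [-3.14, -0.102, 0.0]
wrist_force: [-0.4, -1.3, -0.9]
width: 0.11
[ 0.53665108 -0.22270956  0.11776932] [-0.40579961 -1.25170794 -0.94712047] [-0.0264975  -0.03558493  0.05784336] [-5.21411448e-01  5.48348577e-02  1.82106605e+00 -2.67062571e-05
  1.26599542e+00 -5.86497485e-01]
```

View pics/w9d.png

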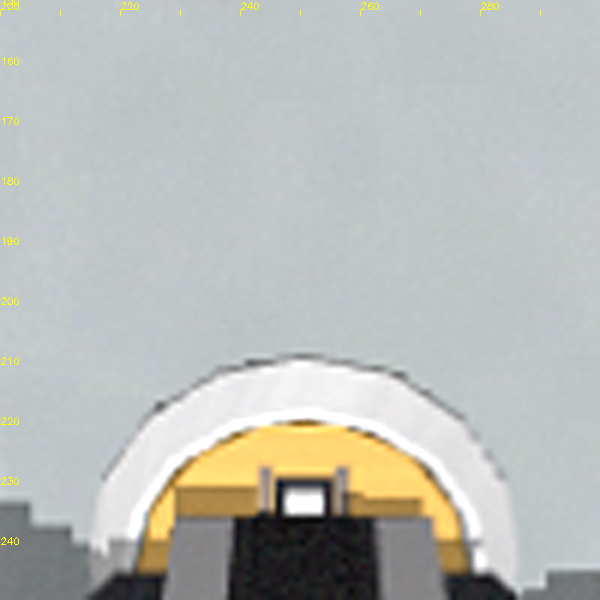

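```bash
python3 -m handwheel '[{"x":0,"y":0,"z":0.0015,"roll":0,"gripper":1},{"x":0,"y":0,"z":0.0015,"roll":7,"gripper":1},{"x":0,"y":0,"z":0.0015,"roll":14,"gripper":1},{"x":0,"y":0,"z":0.0015,"roll":18,"gripper":1},{"x":0,"y":0,"z":0.0015,"roll":18,"gripper":1}]' 60
python3 - <<'E'
from h import *
from workcell import observe
s=observe();m=Ro.from_rotvec(s['eef_rot']).as_matrix()
print(s['tool_pos'],s['wrist_force'],s['moment'],np.degrees(np.arctan2(m[1,0],m[0,0])),s['width'])
E
```

```text
t: 9.28
tool_pos: [0.537, -0.2228, 0.1166]
eef_rot: [3.117, -0.388, 0.001]
wrist_force: [0.4, -0.2, -1.9]
width: 0.105
[ 0.53696894 -0.22281576  0.11663504] [ 0.36715974 -0.21916529 -1.94959616] [-0.01851319 -0.22978395  0.14048793] -14.205122421987392 0.10459349262642428
```

```bash
python3 -m handwheel '[{"x":0,"y":0,"z":0,"roll":5,"gripper":1},{"x":0,"y":0,"z":0,"roll":10,"gripper":1},{"x":0,"y":0,"z":0,"roll":10,"gripper":1}]' 60
python3 - <<'E'
from h import *
from workcell import observe
s=observe();m=Ro.from_rotvec(s['eef_rot']).as_matrix()
print(s['tool_pos'],s['wrist_force'],s['moment'],np.degrees(np.arctan2(m[1,0],m[0,0])),s['width'])
E
```

```text
t: 9.65
tool_pos: [0.5371, -0.2229, 0.1166]
eef_rot: [3.072, -0.657, 0.002]
wrist_force: [1.9, -0.5, -2.6]
width: 0.104
[ 0.53714513 -0.22289797  0.11664754] [ 1.87564575 -0.47315885 -2.56341319] [-0.10652287 -0.36886711  0.11970212] -24.15181946028957 0.10386993732604972
```

```bash
python3 -m handwheel '[{"x":0,"y":0,"z":0,"roll":4,"gripper":1},{"x":0,"y":0,"z":0,"roll":8,"gripper":1},{"x":0,"y":0,"z":0,"roll":8,"gripper":1}]' 60
python3 - <<'E'
from h import *
c,s=grab('wrist','10');m=Ro.from_rotvec(s['eef_rot']).as_matrix()
print(s['tool_pos'],s['wrist_force'],s['moment'],np.degrees(np.arctan2(m[1,0],m[0,0])),s['width'])
crop(c,180,150,320,270,5,'w10')
E
```

```text
t: 10.02
tool_pos: [0.5372, -0.223, 0.1167]
eef_rot: [3.019, -0.869, 0.003]
wrist_force: [3.2, -1.0, -2.3]
width: 0.112
[ 0.53724871 -0.22298237  0.11668095] [ 3.1732242  -1.01744053 -2.28290512] [-0.15140168 -0.61907677  0.12851531] -32.12677913497776 0.11217398327937249
```

View pics/w10.png

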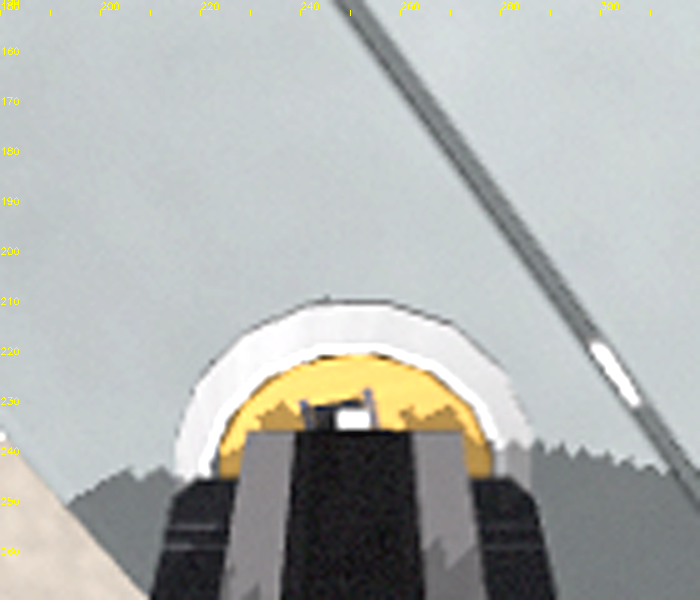

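```bash
python3 -m handwheel '[{"x":0,"y":0,"z":0,"roll":6,"gripper":1},{"x":0,"y":0,"z":0,"roll":12,"gripper":1},{"x":0,"y":0,"z":0,"roll":12,"gripper":1}]' 60
python3 - <<'E'
from h import *
c,s=grab('wrist','11');m=Ro.from_rotvec(s['eef_rot']).as_matrix()
print(s['tool_pos'],s['wrist_force'],s['moment'],np.degrees(np.arctan2(m[1,0],m[0,0])),s['qpos'])
crop(c,200,190,300,270,7,'w11')
E
```

```text
t: 10.45
tool_pos: [0.5373, -0.2231, 0.1167]
eef_rot: [2.911, -1.18, 0.003]
wrist_force: [4.5, -2.3, -3.4]
width: 0.106
[ 0.53734107 -0.2231233   0.11672476] [ 4.53140565 -2.251752   -3.4053256 ] [-0.43028807 -0.86727688  0.13432134] -44.12306392706423 [-5.21466332e-01  5.63776297e-02  1.82134797e+00  3.74503242e-05
  1.26179405e+00  2.48614513e-01]
```

View pics/w11.png

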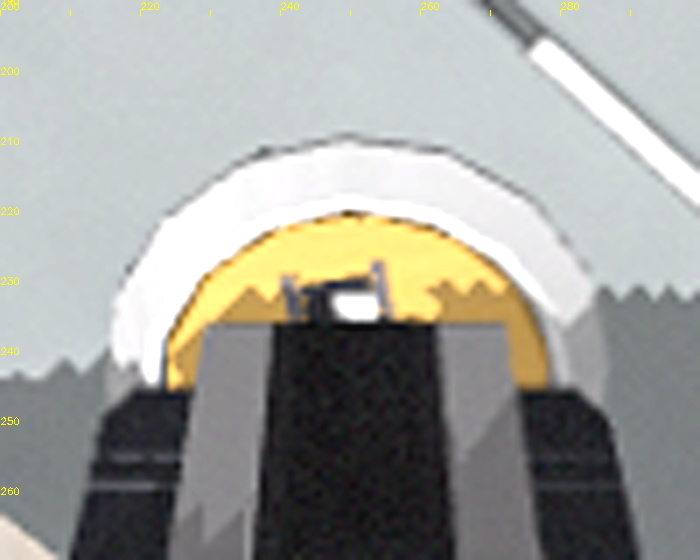

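```bash
python3 -m handwheel '[{"x":0,"y":0,"z":0,"roll":8,"gripper":1},{"x":0,"y":0,"z":0,"roll":16,"gripper":1},{"x":0,"y":0,"z":0,"roll":24,"gripper":1},{"x":0,"y":0,"z":0,"roll":32,"gripper":1},{"x":0,"y":0,"z":0,"roll":40,"gripper":1},{"x":0,"y":0,"z":0,"roll":44,"gripper":1},{"x":0,"y":0,"z":0,"roll":44,"gripper":1}]' 60
python3 - <<'E'
from h import *
c,s=grab('wrist','12');m=Ro.from_rotvec(s['eef_rot']).as_matrix()
print(s['tool_pos'],s['wrist_force'],s['moment'],np.degrees(np.arctan2(m[1,0],m[0,0])),s['qpos'])
E
```

```text
t: 11.38
tool_pos: [0.5375, -0.2238, 0.1168]
eef_rot: [2.257, -2.185, 0.006]
wrist_force: [4.9, -3.0, -4.9]
width: 0.106
[ 0.53754599 -0.22383686  0.1167989 ] [ 4.94330475 -3.04382483 -4.86712564] [-0.85127784 -1.02176237  0.07430414] -88.13123342536619 [-5.21851203e-01  5.65260827e-02  1.82106118e+00 -1.10103671e-03
  1.26044660e+00  1.01665996e+00]
```

View pics/wrist12.png

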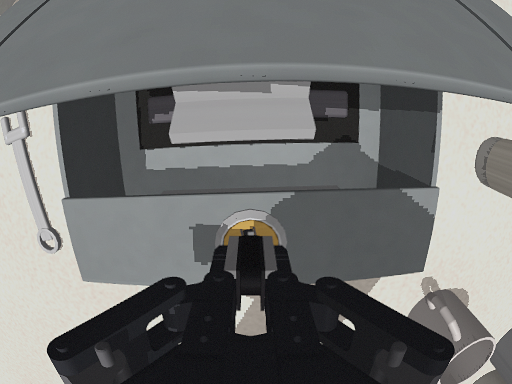

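```bash
python3 -m handwheel '[{"x":0,"y":0,"z":0,"roll":4,"gripper":1},{"x":0,"y":0,"z":0,"roll":8,"gripper":1},{"x":0,"y":0,"z":0,"roll":10,"gripper":1},{"x":0,"y":0,"z":0,"roll":10,"gripper":1}]' 60
python3 - <<'E'
from h import *
c,s=grab('wrist','13');m=Ro.from_rotvec(s['eef_rot']).as_matrix()
print(s['tool_pos'],s['wrist_force'],s['moment'],np.degrees(np.arctan2(m[1,0],m[0,0])))
crop(c,200,190,300,270,7,'w13')
E
```

```text
t: 11.92
tool_pos: [0.5375, -0.224, 0.1168]
eef_rot: [2.059, -2.373, 0.006]
wrist_force: [5.7, -4.2, -4.2]
width: 0.107
[ 0.53754127 -0.22404291  0.1167978 ] [ 5.65852259 -4.23305773 -4.23138606] [-0.8741266  -1.06801125  0.14894566] -98.10647756790829
```

View pics/w13.png

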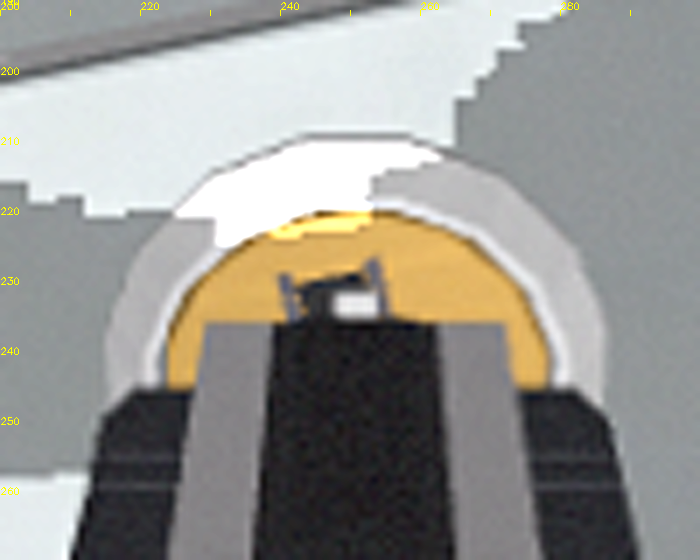

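```bash
python3 -m handwheel '[{"x":0,"y":0,"z":0,"roll":3,"gripper":1},{"x":0,"y":0,"z":0,"roll":5,"gripper":1},{"x":0,"y":0,"z":0,"roll":5,"gripper":1}]' 60
python3 - <<'E'
from h import *
c,s=grab('wrist','14');m=Ro.from_rotvec(s['eef_rot']).as_matrix()
print(s['tool_pos'],s['wrist_force'],s['moment'],np.degrees(np.arctan2(m[1,0],m[0,0])))
crop(c,200,190,300,270,7,'w14')
E
```

```text
t: 12.35
tool_pos: [0.5375, -0.2242, 0.1168]
eef_rot: [1.955, -2.459, 0.007]
wrist_force: [5.6, -5.7, -4.9]
width: 0.109
[ 0.537544   -0.22418146  0.11678789] [ 5.62721439 -5.7484131  -4.93388068] [-0.97356246 -1.0823993   0.46902868] -103.04145793779513
```

View pics/w14.png

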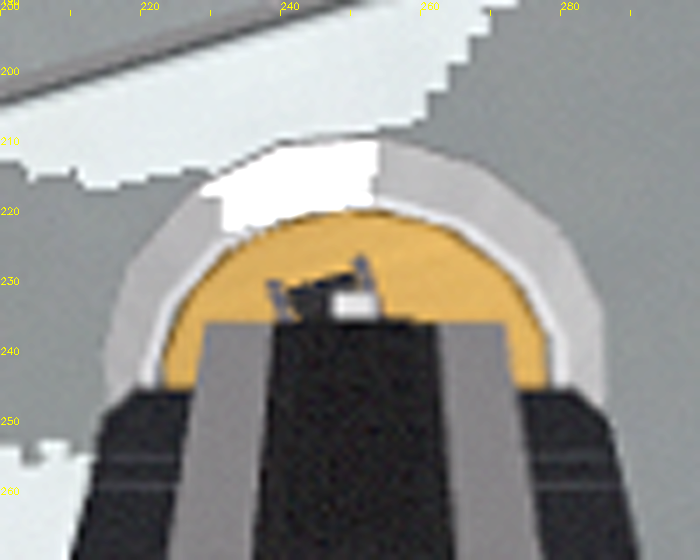

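```bash
python3 -m handwheel '[{"x":0,"y":0,"z":0,"roll":-2,"gripper":0.6},{"x":0,"y":0,"z":0,"roll":-2,"gripper":0.5},{"x":0,"y":0,"z":0,"roll":-2,"gripper":0.5},{"x":0,"y":0,"z":-0.03,"roll":-2,"gripper":0.5},{"x":0,"y":0,"z":-0.08,"roll":-2,"gripper":0.5},{"x":0,"y":0,"z":-0.13,"roll":-2,"gripper":0.5},{"x":0,"y":0,"z":-0.13,"roll":-2,"gripper":0.5},{"x":0,"y":0,"z":-0.13,"roll":-2,"gripper":0.5}]' 60
python3 - <<'E'
from h import *
c,s=grab('wrist','15')
c,_=grab('scene','15');crop(c,120,150,280,290,5,'s15')
c,_=grab('top','15');P=cloud(c);crop(c,260,120,380,220,6,'t15')
print(s['tool_pos'],s['qpos'],s['wrist_force'])
E
```

```text
t: 13.4
tool_pos: [0.5364, -0.2225, 0.2461]
eef_rot: [1.993, -2.428, -0.001]
wrist_force: [-0.2, -0.2, -0.9]
width: 0.502
[ 0.53641796 -0.22248556  0.2460543 ] [-5.21298767e-01 -5.54488252e-02  1.70967244e+00  2.32991632e-05
  1.48812850e+00  1.24594547e+00] [-0.16385018 -0.18356723 -0.89990818]
```

View pics/wrist15.png

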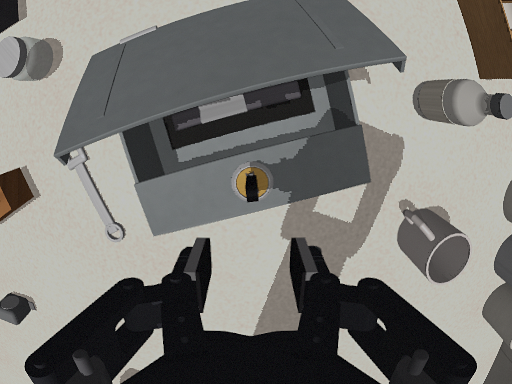

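View pics/s15.png

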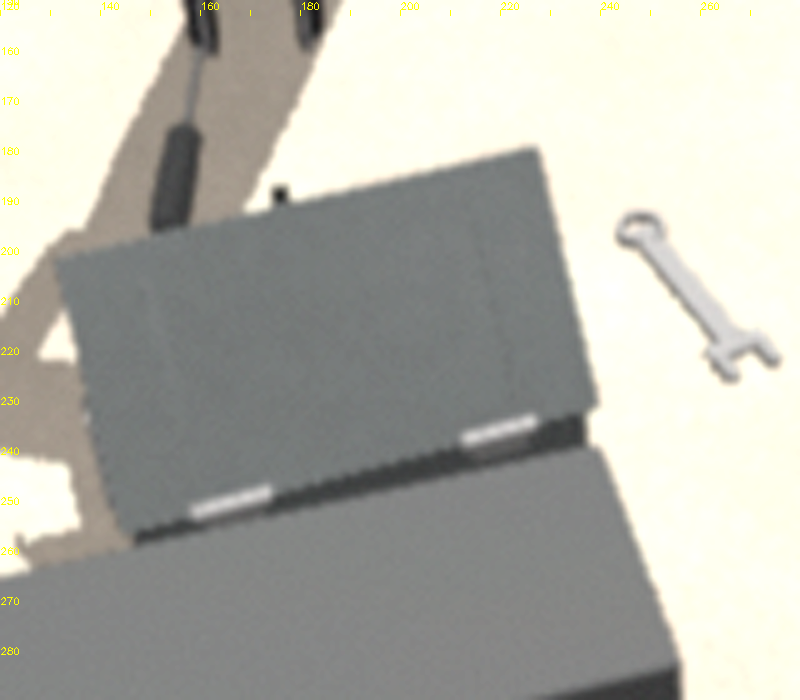

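View pics/t15.png

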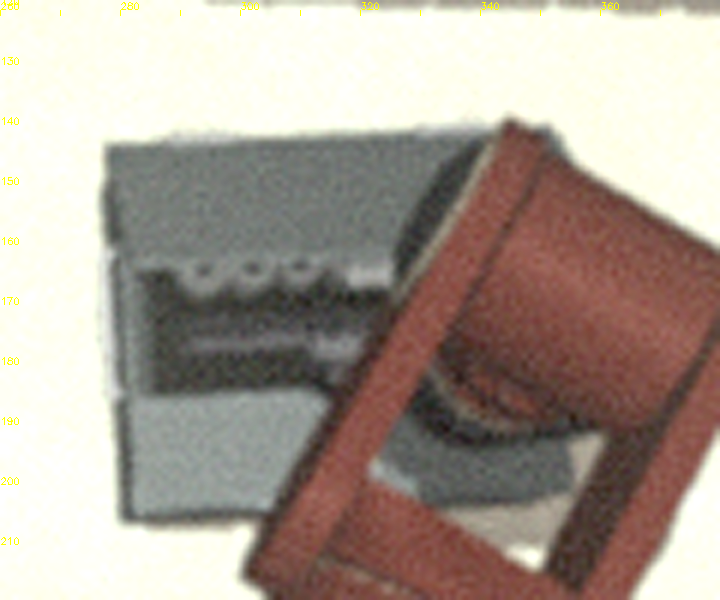

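```bash
python3 -m handwheel '[{"x":0,"y":0,"z":0,"roll":-7,"gripper":1},{"x":0,"y":0,"z":0,"roll":-15,"gripper":1},{"x":0,"y":0,"z":0.03,"roll":-15,"gripper":1},{"x":0,"y":0,"z":0.061,"roll":-15,"gripper":1},{"x":0,"y":0,"z":0.061,"roll":-15,"gripper":1},{"x":0,"y":0,"z":0.061,"roll":-15,"gripper":1}]' 40
python3 - <<'E'
from h import *
c,s=grab('wrist','16')
m=Ro.from_rotvec(s['eef_rot']).as_matrix()
print(s['tool_pos'],np.degrees(np.arctan2(m[1,0],m[0,0])),s['wrist_force'],s['width'])
l=np.array([.5373,-.2229]);xd=np.array([.9978,.0666])
for d in(.06,.12,.17,.181,.19):print(d,tool(s,[*(l+d*xd),.185]))
E
```

```text
t: 14.3
tool_pos: [0.5368, -0.2228, 0.1858]
eef_rot: [2.293, -2.148, -0.0]
wrist_force: [-0.3, -0.7, 0.1]
width: 0.004
[ 0.53684366 -0.22280113  0.18579331] -86.26688165585777 [-0.28189434 -0.6702657   0.05389845] 0.0041163384140486025
0.06 [ 3.88209074e-05 -6.04501391e-02  7.89106739e-04]
0.12 [-5.07475788e-05 -1.20451284e-01  7.84935860e-04]
0.17 [-1.25387984e-04 -1.70452238e-01  7.81460127e-04]
0.181 [-1.41808873e-04 -1.81452448e-01  7.80695466e-04]
0.19 [-1.55244146e-04 -1.90452620e-01  7.80069834e-04]
```

View pics/wrist16.png

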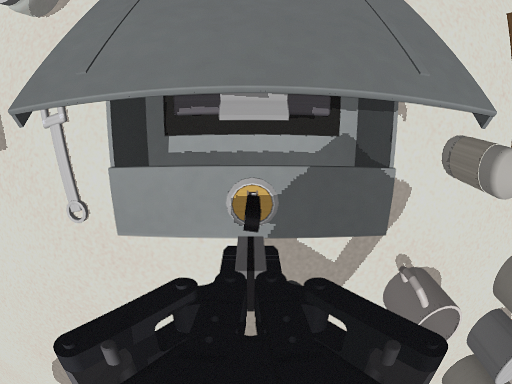

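```bash
python3 -m handwheel '[{"x":0,"y":-0.03,"z":0,"roll":0,"gripper":1},{"x":0,"y":-0.06,"z":0,"roll":0,"gripper":1},{"x":0,"y":-0.075,"z":0,"roll":0,"gripper":1},{"x":0,"y":-0.09,"z":0,"roll":0,"gripper":1},{"x":0,"y":-0.105,"z":0,"roll":0,"gripper":1},{"x":0,"y":-0.12,"z":0,"roll":0,"gripper":1}]' 40
python3 - <<'E'
from h import *
c,s=grab('wrist','17')
c2,_=grab('scene','17');crop(c2,110,130,290,270,4,'s17')
print(s['tool_pos'],s['wrist_force'],s['moment'])
E
```

```text
t: 15.1
tool_pos: [0.66, -0.2156, 0.1964]
eef_rot: [-2.29, 2.145, -0.015]
wrist_force: [-11.9, 7.2, 34.4]
width: -0.001
[ 0.66003667 -0.21561441  0.19643074] [-11.8862708    7.16461042  34.38720976] [0.82723447 1.21123272 0.05255194]
```

View pics/wrist17.png

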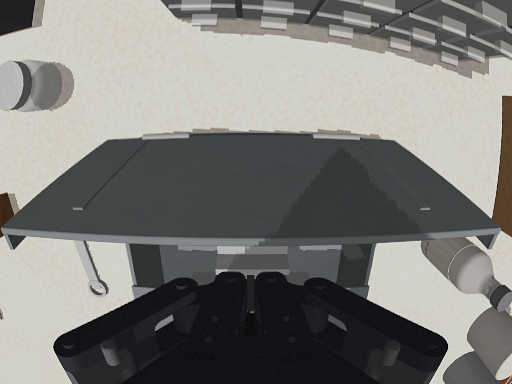

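View pics/s17.png

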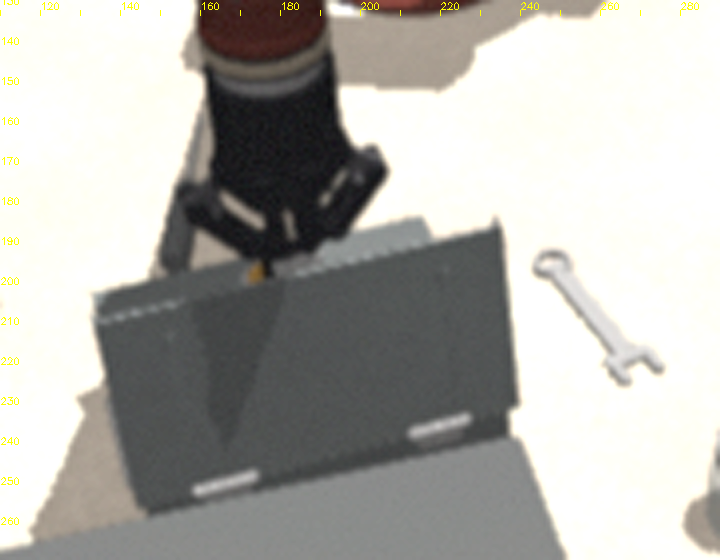

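```bash
python3 -m handwheel '[{"x":0,"y":0.004,"z":-0.012,"roll":0,"gripper":1},{"x":0,"y":0.004,"z":-0.022,"roll":0,"gripper":1},{"x":0,"y":0.004,"z":-0.032,"roll":0,"gripper":1},{"x":0,"y":0.004,"z":-0.032,"roll":0,"gripper":1}]' 40
python3 - <<'E'
from h import *
c,s=grab('wrist','18')
print(s['tool_pos'],s['wrist_force'],s['moment'])
l=np.array([.5373,-.2229]);xd=np.array([.9978,.0666])
for d in(.17,.181,.19):print(d,tool(s,[*(l+d*xd),.222]))
E
```

```text
t: 15.7
tool_pos: [0.6528, -0.2154, 0.2184]
eef_rot: [-2.292, 2.148, -0.002]
wrist_force: [-0.6, 0.2, -0.2]
width: -0.002
[ 0.65280439 -0.21540067  0.21844112] [-0.61617759  0.23678761 -0.19106841] [0.01796783 0.00743298 0.01869553]
0.17 [-0.0002989  -0.05425999 -0.00349167]
0.181 [-0.00031744 -0.06526019 -0.00347801]
0.19 [-0.00033261 -0.07426035 -0.00346684]
```

View pics/wrist18.png

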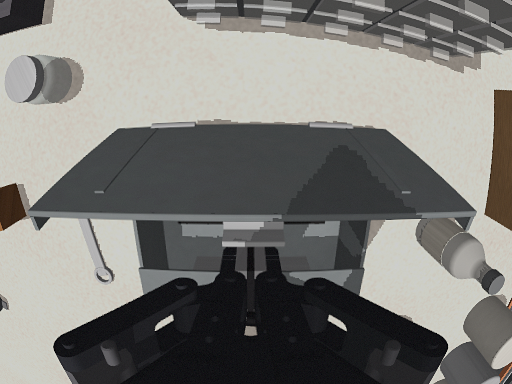

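Run:
```python
from h import *
for n in("17","18"):
  c,s=load("wrist"+n);P=cloud(c,s)
  for v in range(195,245,4):print(n,v,P[v,300].round(3),P[v,200].round(3))
```

```text
17 195 [ 0.696 -0.236  0.196] [ 0.693 -0.188  0.196]
17 199 [ 0.695 -0.236  0.2  ] [ 0.692 -0.189  0.2  ]
17 203 [ 0.694 -0.235  0.202] [ 0.691 -0.189  0.204]
17 207 [ 0.694 -0.234  0.208] [ 0.691 -0.19   0.207]
17 211 [ 0.693 -0.234  0.211] [ 0.69  -0.19   0.211]
17 215 [ 0.692 -0.233  0.215] [ 0.69  -0.191  0.214]
17 219 [ 0.691 -0.233  0.217] [ 0.689 -0.191  0.218]
17 223 [ 0.691 -0.233  0.22 ] [ 0.688 -0.192  0.22 ]
17 227 [ 0.69  -0.232  0.223] [ 0.688 -0.192  0.223]
17 231 [ 0.69  -0.232  0.226] [ 0.687 -0.193  0.225]
17 235 [ 0.69  -0.231  0.23 ] [ 0.687 -0.193  0.229]
17 239 [ 0.689 -0.231  0.23 ] [ 0.686 -0.194  0.231]
17 243 [ 0.687 -0.232  0.23 ] [ 0.685 -0.194  0.231]
18 195 [ 0.687 -0.237  0.212] [ 0.684 -0.187  0.212]
18 199 [ 0.686 -0.236  0.216] [ 0.683 -0.188  0.216]
18 203 [ 0.686 -0.236  0.221] [ 0.682 -0.188  0.22 ]
18 207 [ 0.685 -0.235  0.224] [ 0.681 -0.189  0.223]
18 211 [ 0.684 -0.235  0.227] [ 0.68  -0.189  0.226]
18 215 [ 0.683 -0.235  0.229] [ 0.68 -0.19  0.23]
18 219 [ 0.68  -0.235  0.228] [ 0.677 -0.19   0.229]
18 223 [ 0.587 -0.282  0.006] [ 0.579 -0.154  0.006]
18 227 [ 0.58  -0.283  0.003] [ 0.572 -0.154  0.004]
18 231 [ 0.575 -0.284  0.005] [ 0.566 -0.154  0.003]
18 235 [ 0.568 -0.285  0.003] [ 0.561 -0.154  0.004]
18 239 [ 0.563 -0.285  0.004] [ 0.554 -0.154  0.003]
18 243 [ 0.556 -0.287  0.002] [ 0.549 -0.154  0.004]
```

```bash
python3 -m handwheel '[{"x":0,"y":-0.012,"z":-0.002,"roll":0,"gripper":1},{"x":0,"y":-0.024,"z":-0.004,"roll":0,"gripper":1},{"x":0,"y":-0.036,"z":-0.004,"roll":0,"gripper":1},{"x":0,"y":-0.046,"z":-0.004,"roll":0,"gripper":1},{"x":0,"y":-0.056,"z":-0.004,"roll":0,"gripper":1},{"x":0,"y":-0.064,"z":-0.004,"roll":0,"gripper":1},{"x":0,"y":-0.064,"z":-0.004,"roll":0,"gripper":1}]' 40
python3 - <<'E'
from h import *
c,s=grab('wrist','19')
print(s['tool_pos'],s['wrist_force'],s['moment'])
E
```

```text
t: 16.62
tool_pos: [0.7168, -0.2109, 0.2212]
eef_rot: [-2.293, 2.148, 0.0]
wrist_force: [-0.1, -0.3, 0.8]
width: -0.002
[ 0.71684802 -0.21087556  0.22118629] [-0.06821757 -0.30490601  0.76376006] [0.0066129  0.04583731 0.01760613]
```

View pics/wrist19.png

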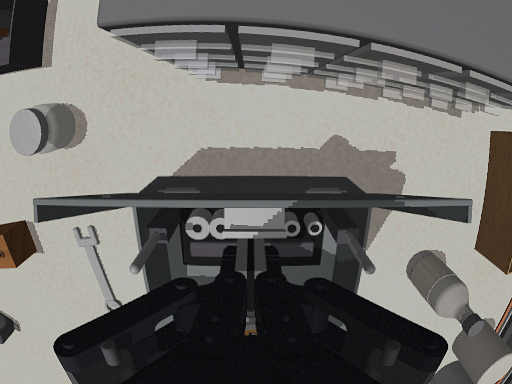

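```bash
python3 -m handwheel '[{"x":0,"y":0.03,"z":0,"roll":0,"gripper":1},{"x":0,"y":0.08,"z":-0.03,"roll":0,"gripper":1},{"x":0,"y":0.14,"z":-0.06,"roll":0,"gripper":1},{"x":0,"y":0.2,"z":-0.06,"roll":0,"gripper":1},{"x":0,"y":0.26,"z":-0.06,"roll":0,"gripper":1},{"x":0,"y":0.26,"z":-0.06,"roll":0,"gripper":1},{"x":0,"y":0.26,"z":-0.06,"roll":0,"gripper":1},{"x":0,"y":0.26,"z":-0.06,"roll":0,"gripper":1}]' 40
python3 - <<'E'
from h import *
c,s=grab('wrist','20');P=cloud(c,s)
c2,_=grab('scene','20');crop(c2,110,130,290,270,4,'s20')
print(s['tool_pos'],s['wrist_force'],s['joint_vel'].round(3))
E
```

```text
t: 17.68
tool_pos: [0.4579, -0.2281, 0.2819]
eef_rot: [-2.293, 2.147, -0.001]
wrist_force: [0.3, 0.7, 0.8]
width: 0.002
[ 0.45789732 -0.22806961  0.28190781] [0.26941925 0.65271785 0.7759336 ] [ 0.004  0.012 -0.003 -0.001  0.003 -0.002]
```

View pics/wrist20.png

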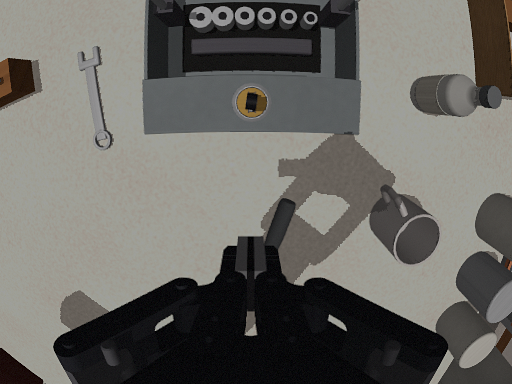

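View pics/scene20.png

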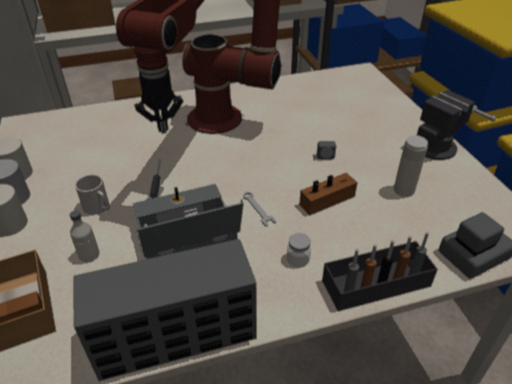

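Run:
```python
from h import *
c,s=load("scene20");P=cloud(c);m=P[215:245,150:240].reshape(-1,3)
l=np.array([.5373,-.2229]);xd=np.array([.9978,.0666])
d=(m[:,:2]-l)@xd;k=(d>.15)&(d<.24)&(m[:,2]>.12)&(m[:,2]<.24);p=np.polyfit(m[k,2],d[k],1);print(k.sum(),"lid angle",np.pi/2+np.arctan(p[0]),m[k,2].max())
c,s=load("wrist20");crop(c,220,70,285,135,9,"w20d")
```

```text
1826 lid angle 1.8407203357937605 0.2269839922650596
```

View pics/w20d.png

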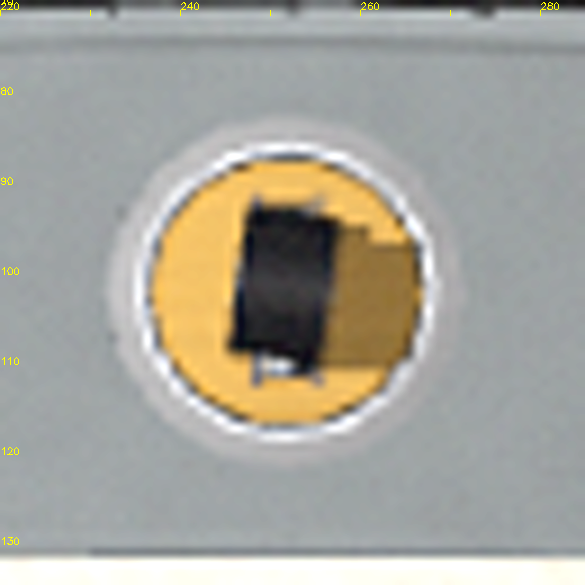

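```bash
python3 -c "
from workcell import sign_off;print(sign_off())"
```

```text
the job is handed in; nothing more can be done
None
```

The tool box is unlocked and its lid leans fully open on its own. The key is still in the lock, and I handed the job in about 18 s into the 72 s allowed.

- **Key:** The first key I tried was the right one, the one at the left (+y) end of the block; it looked like the rounded-end key. I turned it clockwise until the torque rose from about 0.15 to 0.47 N m, which is the stop. A close-up afterwards shows the slot a full quarter turn round.
- **Lid:** It sprang up and I pushed it past vertical. A fit to the depth data puts it at 1.84 rad, against 1.85 for fully open.
- **Other things:** In the last overview picture the other two keys stand in the block and the loose objects look untouched. I judged that by eye and did not measure it. The arm is clear of everything.

**Flaw:** My first push at the lid was about 30 mm too low. Its edge caught under the gripper, and the reading at the end of that move showed about 34 N upward (37 N in all), close to the 40 N limit. I raised the tool and finished the push with almost no force. Readings come only at the end of each move, so I can't rule out a higher peak during that one.

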